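# Park the transport guard and hold the drive collar home for the circlip

## Robot

A 6-joint arm with a two-finger parallel gripper is mounted at the origin on a cart in front of the work surface, level with it; the furniture and walls round the work are solid. World frame = base frame: x ahead of the robot, y to its left, z up, the work surface at z = 0. Lengths are in m, angles in rad, forces in N, time in s.
With the tool pointing down it reaches from about 0.4 to 0.825 m from the base axis. Payload 7 kg.
Tool frame: the origin (TCP) lies between the finger pads, 19 mm behind the fingertips; this is the grasp point; z points along the fingers, y is the line along which they close (so a half turn about z gives the same grasp; the last joint's range is limited). The gripper opens to 88 mm and grips with 3 to 60 N. Pads are 19 mm wide; open, the fingers measure 130 mm over their backs; the gripper's body (78 mm by 193 mm) begins 47 mm behind the grasp point.
Start: joints at [-0.99, 0.359, 0.012, 0, -1.224, -0.288], TCP at [0.195, -0.646, 0.245] pointing down, gripper open.
Joint ranges: [-3.07, 3.07], [-1.43, 2.12], [-1.02, 1.25], [-3.03, 1.67], [-3.05, -0], [-3.03, 3.03]. Speed limits (rad/s): [2.39, 2.39, 3.01, 3.14, 3.14, 3.14].

## Interface

Orientations are given as [roll, pitch, yaw] about the fixed x, y, z axes, in that order (R = Rz(yaw) Ry(pitch) Rx(roll)).
In Python, from station import get_state, grab_frame, camera_params, job_done gives the robot as it stands.
- The arm moves only by the shell command python3 -m creep 'ROWS' [FORCE]. ROWS is JSON, a list that holds one entry, the list of rows, each a list of 7 numbers: the finger opening in cm, from 0 to 8.76, then the shift along the tool's x, y, z in cm, then the turn, a rotation vector about the tool's x, y, z in rad. In form: [[[fingers, tx, ty, tz, wx, wy, wz], ...]]. A call has 1 to 20 rows; each row is the pose to reach, as a shift and turn from the pose commanded when the call began, along the tool's axes at that moment; what a row does not reach only later rows make up. A row lasts 1/8 s, in which the tool goes at most 62.5 mm and 10.7 degrees, less where a joint would pass 70% of its speed; a pose out of reach is approached as far as the arm can. A call with a gripper value outside its range is refused whole. The fingers move at their own pace and stop on an object; FORCE is the grip in N (left out, the last holds). Time passes only in rows, so rows that repeat a pose let the fingers close. It gives the time, the measured TCP pose, the force, the opening and the grip force at its end, in the units of the state.
- get_state(): the state, without advancing time (a new reading comes with each control period).
- grab_frame(name): name is "side" or "top"; returns the picture (420x560x3 uint8, blue, green, red); there is no depth.
- camera_params(name): a dict with "vertical_fov" (degrees; the focal length in pixels is half the picture's height over the tangent of half this angle, whatever the lens; pixels are square), "cx", "cy" (the principal point, pixels), "view" (4x4, takes a point from world to camera coordinates). Camera axes: x right, y down, z forward; pixel columns grow to the right and rows downward; lengths in m; the calibration is good to about 2 mm. A picture is of the moment at which its call begins. camera_params takes no time and is no camera call.
- job_done(): hands the job in; it is judged then, once.
The state is a dict: "t": time; "q": joint angles; "qd": joint speeds; "joint_efforts": joint torques, N m; "eef_pos": TCP position; "ee_rot": TCP orientation; "force": force on the tool from outside, world axes, zero at the start; "moment": the same for the moment, N m; "width": finger opening in m; "gripper_force": force on a finger pad.
Only numpy, scipy, OpenCV 4.12 (cv2) and the standard library are available. Lean on these libraries where they do the work, as an engineer would, in place of code of your own. Each camera call takes 0.05 s, during which the arm holds its last target. There are 200 camera calls.

## Task

Lift the red transport guard off the drive head and hang it astride the bar of the parking stand, so that it hangs there freely on its own. Then turn the knurled collar on the spindle until you feel the slots hidden inside it line up with the cross pin and it can go down over the pin, push it fully home against its spring onto the hub, and finish while the gripper still holds it pressed home, so that the circlip can be snapped into the groove above it. Leave the pliers, grease tube and bottle on the bench where they are.

Things in the scene. Friction and masses are not known exactly. Their poses are not given: they have to be found in the camera images.
- guard: Red bent-strap transport guard, an inverted U: two legs at local +y and -y, 80 mm over the feet, 64 mm clear between them, 32 to 36 mm deep along x, strap 4 mm thick, 112 mm tall with its handle, 160 g. It stands on the drive head's round flange, astride spindle and collar. Origin: midway between the feet, at their underside; z up.
- guard_grip (a point): Middle of the guard's black plastic handle bar, 103 mm above the feet; axes as the guard's. The bar runs along x: 44 mm long, 12 mm thick in y, 18 mm high in z, with 14 mm of air below it down to the strap.
- guard_saddle (a point): Middle of the underside of the guard's flat top web, 76 mm above the feet and 27 mm below guard_grip: this face, 40 mm wide in y, lies on the bar when the guard hangs astride it.
- bar_stand: Fixed parking stand: dark base plate 100 x 230 x 10 mm, two posts 190 mm apart along y carrying a round steel bar. Nothing on it is higher than 145 mm. Origin: centre of the base plate's underside; z up.
- bar_mid (a point): Middle of the steel bar's axis, 135 mm above the bench. The bar is 14 mm in diameter, runs along local y, and is clear for 80 mm either side of this point. Hung astride it, the guard's x lies along the bar and a leg hangs on either side of it.
- drive_head: Fixed drive head: aluminium plate 130 x 130 x 12 mm, grey round flange of 100 mm diameter (top 22 mm above the bench) and grey hub of 60 mm diameter (rim 40 mm above the bench), from which a sprung brass sleeve stands 10 mm up. Origin: on the spindle's axis at the plate's underside; z up.
- spindle_top (a point): Top of the fixed, greased steel spindle (20 mm in diameter, does not turn), 92 mm above the bench. A cross pin, 6 mm thick and 31 mm long, goes through it 54 mm above the bench, hidden inside the collar; its direction cannot be seen and has nothing to do with this frame's axes.
- head_rim (a point): Centre of the hub's rim on the spindle's axis, 40 mm above the bench: the collar's underside is here when it is home.
- collar: Dark knurled steel collar on the spindle, 52 mm in diameter, 34 mm high, 250 g, bore 23 mm. Origin: centre of its underside, which starts 50 mm above the bench on the sprung sleeve; z up. Two hidden slots 12 mm wide, half a turn apart, must be felt for: at most half a turn is needed, either way; they fit the pin over 0.2 to 0.35 rad. Regrip as often as needed.
- collar_top (a point): Centre of the collar's top, 34 mm above its underside. Off the slots it can be pushed down only about 1 mm, onto the pin; with the slots over the pin 10 mm, onto the hub rim. The spring pushes up with about 6 N at the start and 12 N at home and lifts it if let go. Gripped with the TCP some 8 mm below this point the fingertips clear the hub when home.
- pliers: Circlip pliers with blue handles, 208 x 114 x 14 mm, lying on the bench; bystander.
- grease: White and blue grease tube, 148 x 45 x 28 mm, lying on the bench; bystander.
- bottle: Small white bottle with a tall blue cap, 26 mm in diameter, 104 mm high, standing on the bench; bystander.
Things that resemble listed ones, but are neither listed nor needed, are in the scene too. Of the things that look like the collar, the middle-sized one is meant.

How it is judged:
By the outcome, as a careful person would: the job done as asked, in the order asked, and still so for the second after the job is handed in, while the arm keeps its last pose, push and grip.
It also fails if it takes over 67 s, if anything falls off the work surface, if the arm or the gripper's body presses on something with over 40 N, if the wrist force passes 120 N, or if a joint passes its speed limit or range.

## Working session

There is one attempt and no reset: what is moved stays moved. The work goes in short steps, Python scripts to look and compute and a shell command to move; the robot and the scene stay as the last step left them, time stands still between calls to the robot, and variables do not carry over. Pictures are saved under pics/ and viewed, at most 10 in all, crops included, and the job is handed in when it is done.

```bash
mkdir -p pics; ls; cat > h.py <<'E'
import numpy as np, cv2
from station import *
def cam(n):
    p=camera_params(n); f=210/np.tan(np.radians(p["vertical_fov"]/2)); return f,p["cx"],p["cy"],np.array(p["view"])
def ray(n,u,v):
    f,cx,cy,V=cam(n); R=V[:3,:3]; return -R.T@V[:3,3], R.T@np.array([(u-cx)/f,(v-cy)/f,1.])
def onz(n,u,v,z):
    o,d=ray(n,u,v); return o+d*(z-o[2])/d[2]
def tri(a,b):
    # a,b=(name,u,v); least squares meeting point and gap
    (o1,d1),(o2,d2)=ray(*a),ray(*b); s=np.linalg.lstsq(np.c_[d1,-d2],o2-o1,rcond=None)[0]
    p,q=o1+s[0]*d1,o2+s[1]*d2; return (p+q)/2,np.linalg.norm(p-q)
def proj(n,P):
    f,cx,cy,V=cam(n); c=V[:3,:3]@np.array(P)+V[:3,3]; return c[0]/c[2]*f+cx,c[1]/c[2]*f+cy
E
python3 - <<'E'
from h import *
for n in("side","top"):
    cv2.imwrite(f"pics/{n}0.png",grab_frame(n)); print(n,camera_params(n))
print(get_state())
E
```

```text
pics
side {'vertical_fov': 46.89822279866862, 'cx': 285.32957261001013, 'cy': 205.66461169162093, 'view': array([[-0.99989549, -0.00331952, -0.01407059,  0.53594277],
       [ 0.00966456,  0.57034719, -0.82134687,  0.11322351],
       [ 0.01075159, -0.82139702, -0.5702555 ,  0.97876258],
       [ 0.        ,  0.        ,  0.        ,  1.        ]])}
top {'vertical_fov': 47.62507029203459, 'cx': 277.8615991983991, 'cy': 214.08104372133118, 'view': array([[-0.02902742, -0.99945918,  0.01545171, -0.09445043],
       [-0.99591694,  0.0275957 , -0.08595309,  0.56303756],
       [ 0.08548021, -0.01788362, -0.99617936,  1.26231232],
       [ 0.        ,  0.        ,  0.        ,  1.        ]])}
{'t': 0.1, 'q': array([-9.89883039e-01,  3.59313680e-01,  1.11346463e-02, -3.01847647e-04,
       -1.22409834e+00, -2.88098125e-01]), 'qd': array([-0.00128193, -0.00209858,  0.00171927,  0.00359809, -0.00014089,
       -0.00043326]), 'joint_efforts': array([-2.03228039e-03, -5.84163094e+01,  2.93750238e+01,  7.01557025e+00,
        1.01719241e-02, -5.94124822e-05]), 'eef_pos': array([ 0.19468818, -0.64587805,  0.24451169]), 'ee_rot': array([ 3.14009201e+00, -1.48772258e-04, -2.84888016e+00]), 'force': array([-0.01946885, -0.87137957, -1.00320637]), 'moment': array([ 0.0014627 , -0.05135863, -0.00469196]), 'gripper_force': 0.0, 'width': 0.0875782945005823}
```

View pics/side0.png

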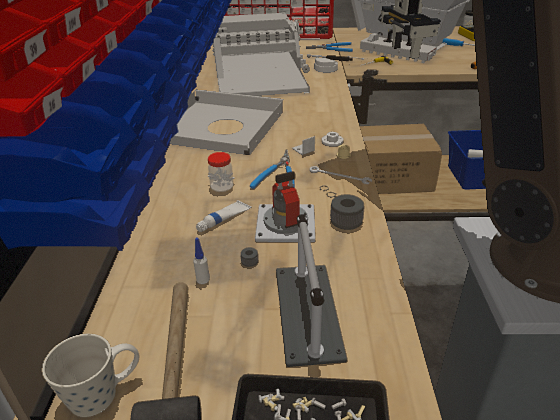

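View pics/top0.png

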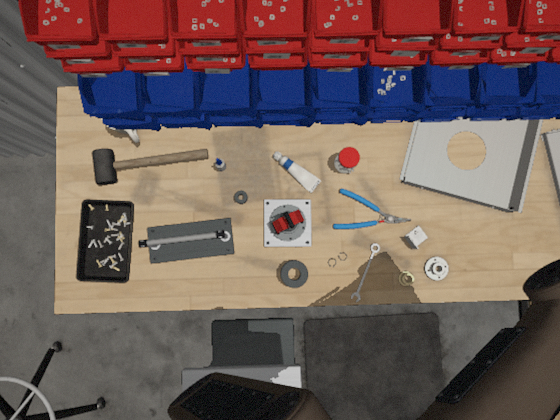

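The top view shows the guard at (287,220) on the drive head, and the stand at about (190,240) with its bar from (143,243) to (228,236). In the side view the guard is at (287,202) and the bar runs from (303,220) to (318,297).

Things that could be mistaken (top view pixels):
- **Guard:** red jar lid (348,157) and red bins (rows under 70). I choose the red strap at (287,220), on the flange.
- **Collar:** small ring (241,197), large ring (293,273), and the one under the guard on the spindle at (287,222). I choose the middle-sized one, on the spindle.

Next I check this choice in one close crop.

```bash
python3 - <<'E'
from h import *
s=cv2.imread("pics/side0.png")[165:245,245:325]; t=cv2.imread("pics/top0.png")[190:255,250:325]
r=lambda i,k:cv2.resize(i,(400,400*i.shape[0]//i.shape[1]),interpolation=cv2.INTER_CUBIC)
a,b=r(s,5),r(t,5); b=cv2.copyMakeBorder(b,0,a.shape[0]-b.shape[0],0,0,0); cv2.imwrite("pics/crop1.png",np.hstack([a,b]))
E
```

```text
(no output)
```

View pics/crop1.png

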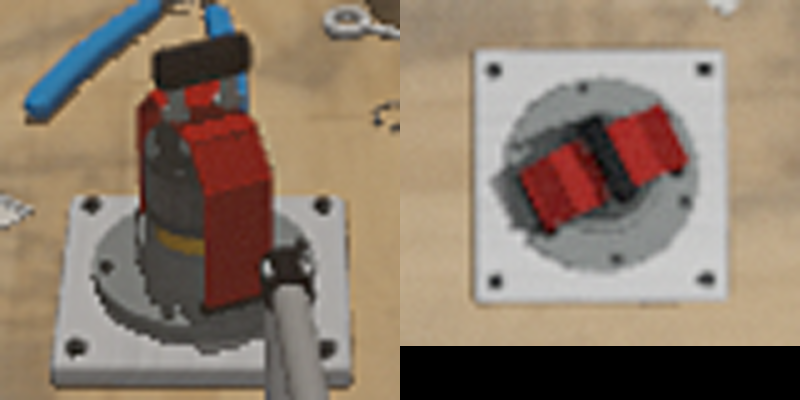

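The crop confirms the choice: the red strap guard stands astride the dark collar and spindle on the flange. Its black handle spans about (285.6,212.5)–(291.6,226.6) in the top view and is centred near (285.6,177.4) in the side view. Now I measure.

```bash
python3 - <<'E'
from h import *
s=cv2.imread("pics/side0.png");t=cv2.imread("pics/top0.png")
def sub(m,box):
    o=np.zeros_like(m);x0,y0,x1,y1=box;o[y0:y1,x0:x1]=m[y0:y1,x0:x1];return o
# guard red in top
b,g,r=[t[...,i].astype(int) for i in range(3)]
red=sub(((r>80)&(r>2*g)).astype(np.uint8),(262,195,315,250))
rect=cv2.minAreaRect(cv2.findNonZero(red)); print("red top",rect)
box=cv2.boxPoints(rect)
for p in box: print(p,onz("top",*p,.07).round(4))
# handle
print("handle mid tri",tri(("top",288.6,219.5),("side",285.6,177.4)))
e1=onz("top",285.6,212.5,.134);e2=onz("top",291.6,226.6,.134);print("handle ends",e1,e2,np.arctan2(*(e1-e2)[1::-1]))
# side handle dark mask
hs=sub((s.max(2)<60).astype(np.uint8),(272,168,300,186)); 
n,l,st,c=cv2.connectedComponentsWithStats(hs);print(st,c)
# plate: bright
pl=sub((t.min(2)>150).astype(np.uint8),(255,190,320,255));rp=cv2.minAreaRect(cv2.findNonZero(pl));print("plate",rp,onz("top",*rp[0],.012))
# flange top circle centre: grey area
fl=sub(((t.max(2)<160)&(t.max(2).astype(int)-t.min(2)<25)).astype(np.uint8),(264,200,312,245))
c=max(cv2.findContours(fl|red,0,1)[0],key=cv2.contourArea);print("flange",cv2.minEnclosingCircle(c),onz("top",*cv2.minEnclosingCircle(c)[0],.022))
# big red/handle tops; stand base plate
bp=sub(((t.max(2)<110)&(t.max(2).astype(int)-t.min(2)<25)).astype(np.uint8),(146,210,245,270))
c=max(cv2.findContours(bp,0,1)[0],key=cv2.contourArea);rb=cv2.minAreaRect(cv2.convexHull(c));print("base",rb,onz("top",*rb[0],.01),[onz("top",*p,.01).round(3) for p in cv2.boxPoints(rb)])
r=lambda i,k:cv2.resize(i,None,fx=k,fy=k,interpolation=cv2.INTER_CUBIC)
a,b=r(s[205:365,265:355],3.5),r(t[210:270,130:250],4);b=cv2.copyMakeBorder(b,0,a.shape[0]-b.shape[0],0,0,0);im=np.hstack([a,b]);print(im.shape);cv2.imwrite("pics/crop2.png",im)
E
```

```text
red top ((287.58074951171875, 220.6090850830078), (12.986809730529785, 29.27354621887207), 64.79888153076172)
[271.57227 220.96603] [ 0.5387 -0.0927  0.07  ]
[298.0595  208.50143] [ 0.5694 -0.1628  0.07  ]
[303.58923 220.25214] [ 0.5383 -0.1762  0.07  ]
[277.102   232.71674] [ 0.5077 -0.1062  0.07  ]
handle mid tri (array([ 0.53575021, -0.13495629,  0.12343724]), np.float64(0.0032339504005531833))
handle ends [ 0.55417417 -0.12769988  0.134     ] [ 0.5188035  -0.14145982  0.134     ] 0.37100622554063684
[[     0      0    560    420 235056]
 [   276    172     19     11    144]] [[279.49672418 209.51984208]
 [284.84722222 177.11111111]]
plate ((288.5, 218.0), (56.0, 49.0), 90.0) [ 0.5496999  -0.13935665  0.012     ]
flange ((286.0240783691406, 222.15240478515625), 19.236087799072266) [ 0.53784342 -0.13190015  0.022     ]
base ((189.0045166015625, 240.28732299804688), (36.129493713378906, 86.75891876220703), 83.0887680053711) [0.49669052 0.13269801 0.01      ] [array([0.535, 0.255, 0.01 ]), array([0.557, 0.021, 0.01 ]), array([0.459, 0.011, 0.01 ]), array([0.437, 0.244, 0.01 ])]
(560, 795, 3)
```

View pics/crop2.png

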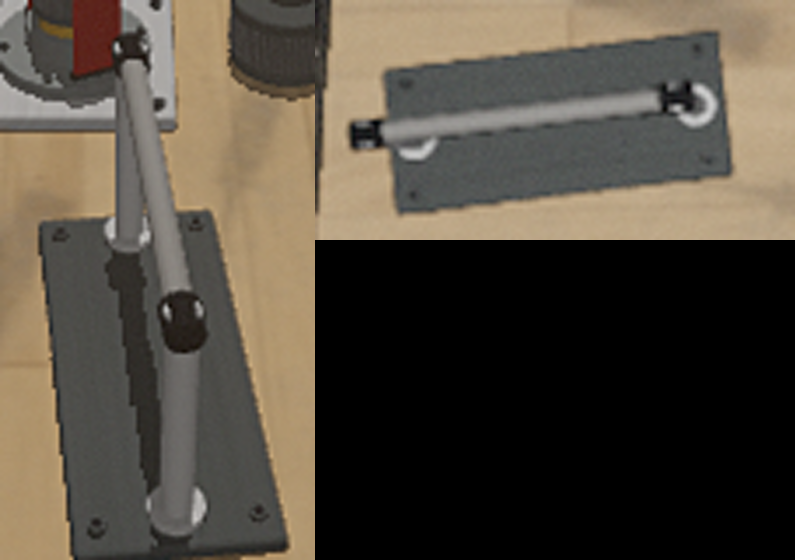

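The crop gives the bar's caps: top view (142.8,243.3) and (220.5,234.3), side view (317,296.4) and (302.1,219.3). From the earlier crop, the drive plate's centre is at top (287.3,222.6) and the flange is concentric with it.

```bash
python3 - <<'E'
from h import *
P=lambda x:np.round(x,4)
print("plate",P(onz("top",287.3,222.6,.012)),"flange",P(onz("top",287.5,222.6,.022)))
A,ga=tri(("top",142.8,243.3),("side",317,296.4));B,gb=tri(("top",220.5,234.3),("side",302.1,219.3))
print("caps",P(A),ga,P(B),gb,"mid",P((A+B)/2),"yaw of y",np.arctan2(-(A-B)[0],(A-B)[1]))
A=onz("top",142.8,243.3,.135);B=onz("top",220.5,234.3,.135);print("caps z.135",P(A),P(B),P((A+B)/2),np.linalg.norm(A-B),np.arctan2(-(A-B)[0],(A-B)[1]))
C=onz("top",188.9,240.4,.01);print("basecentre",P(C))
# plate corners side: crop px /5
for q in((70,200),(342,200),(350,372),(55,372)): print("side corner",P(onz("side",245+q[0]/5,165+q[1]/5,.012)))
h,g=tri(("top",288.6,219.5),("side",285.3,177.3));print("handle",P(h),g)
for n,p in(("top",(.537,-.1345,.125)),("side",(.537,-.1345,.125)),("side",(.535,-.132,.04)),("top",(.535,-.132,.022))):print(n,proj(n,p))
print(get_state()["eef_pos"])
E
```

```text
plate [ 0.5372 -0.1357  0.012 ] flange [ 0.5365 -0.1359  0.022 ]
caps [0.4871 0.2246 0.1347] 0.0019887622578459592 [0.5041 0.0339 0.1372] 0.0010678206567263902 mid [0.4956 0.1292 0.136 ] yaw of y 0.08890702539202534
caps z.135 [0.4881 0.2244 0.135 ] [0.5047 0.0341 0.135 ] [0.4964 0.1292 0.135 ] 0.1910473480598192 0.08728890992730794
basecentre [0.4964 0.133  0.01  ]
side corner [ 0.5984 -0.1941  0.012 ]
side corner [ 0.4707 -0.1919  0.012 ]
side corner [ 0.473  -0.0635  0.012 ]
side corner [ 0.5986 -0.0653  0.012 ]
handle [ 0.5361 -0.135   0.1237] 0.0025853746186077025
top (np.float64(288.42117233682524), np.float64(219.60721027533344))
side (np.float64(284.2354961018848), np.float64(176.8323127769719))
side (np.float64(285.725000405663), np.float64(210.30383332658377))
top (np.float64(286.09294560221406), np.float64(223.1987145406046))
[ 0.19468818 -0.64587805  0.24451169]
```

```bash
cat >> h.py <<'E'
from scipy.spatial.transform import Rotation as Ro
def row(p,yaw):
    "shift (cm) and turn (rad) in tool axes from the present pose to TCP p, tool down with yaw"
    s=get_state(); R=Ro.from_euler("xyz",s["ee_rot"]); T=Ro.from_euler("xyz",[np.pi,0,yaw])
    print("row",(R.inv().apply(np.array(p)-s["eef_pos"])*100).round(2),(R.inv()*T).as_rotvec().round(3),"t",s["t"],"F",s["force"].round(1),"w",s["width"])
E
python3 -c "
from h import *
row((.5362,-.1345,.19),.40-np.pi)"
```

```text
row [-47.46  39.1    5.5 ] [ 0.002 -0.    -0.107] t 0.1 F [-0.  -0.9 -1. ] w 0.0875782945005823
```

```bash
python3 -m creep '[[[8.7,-12,10,1,0,0,-0.03],[8.7,-24,20,2,0,0,-0.06],[8.7,-36,30,4,0,0,-0.1],[8.7,-44,36,5,0,0,-0.107],[8.7,-47.46,39.1,5.5,0.002,0,-0.107],[8.7,-47.46,39.1,5.5,0.002,0,-0.107],[8.7,-47.46,39.1,5.5,0.002,0,-0.107],[8.7,-47.46,39.1,5.5,0.002,0,-0.107],[8.7,-47.46,39.1,5.5,0.002,0,-0.107],[8.7,-47.46,39.1,5.5,0.002,0,-0.107],[8.7,-47.46,39.1,5.5,0.002,0,-0.107],[8.7,-47.46,39.1,5.5,0.002,0,-0.107],[8.7,-47.46,39.1,5.5,0.002,0,-0.107],[8.7,-47.46,39.1,5.5,0.002,0,-0.107]]]' 10
python3 - <<'E'
from h import *
row((.5362,-.1345,.128),.40-np.pi)
s,t=grab_frame("side"),grab_frame("top")
r=lambda i:cv2.resize(i,(400,400),interpolation=cv2.INTER_CUBIC)
cv2.imwrite("pics/a.png",np.hstack([r(s[130:240,230:340]),r(t[165:275,233:343])]))
E
```

```text
t: 1.85
eef_pos: [0.5359, -0.1358, 0.1906]
ee_rot: [-3.14, 0.0, -2.743]
force: [-0.2, 0.4, -0.1]
width: 0.0867
gripper_force: 0.0
row [-0.08  0.12  6.26] [-0.002  0.    -0.002] t 1.85 F [-0.2  0.4 -0.1] w 0.08674258636761024
```

View pics/a.png

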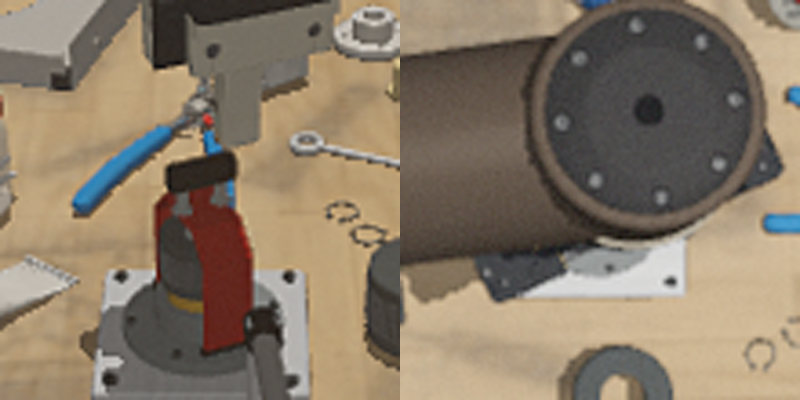

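The gripper sits above the handle with the fingers straddling it: the near finger is at crop (238,120) and the handle at (200,170). I descend and close.

```bash
python3 -m creep '[[[8.7,-0.04,0.06,2,0,0,0],[8.7,-0.08,0.1,4,0,0,0],[8.7,-0.08,0.1,5.3,0,0,0],[8.7,-0.08,0.1,6.25,0,0,0],[8.7,-0.08,0.1,6.25,0,0,0],[1,-0.08,0.1,6.25,0,0,0],[1,-0.08,0.1,6.25,0,0,0],[1,-0.08,0.1,6.25,0,0,0],[1,-0.08,0.1,6.25,0,0,0],[1,-0.08,0.1,6.25,0,0,0],[1,-0.08,0.1,6.25,0,0,0]]]' 15; python3 -c "
from h import *
row((.5362,-.1345,.128),.40-np.pi)"
```

```text
t: 3.32
eef_pos: [0.5367, -0.1338, 0.1279]
ee_rot: [-3.14, -0.0, -2.742]
force: [0.1, -0.1, -0.1]
width: 0.0326
gripper_force: 0.0
row [ 0.08 -0.04 -0.01] [-0.002 -0.    -0.   ] t 3.325 F [ 0.1 -0.1 -0.1] w 0.03259985988075681
```

```bash
python3 -m creep '[[[0.5,0,0,0,0,0,0],[0.5,0,0,0,0,0,0],[0.5,0,0,0,0,0,0],[0.5,0,0,0,0,0,0],[0.5,0,0,0,0,0,0]]]' 30;
```

```text
t: 3.95
eef_pos: [0.5366, -0.1338, 0.1277]
ee_rot: [-3.14, -0.0, -2.742]
force: [0.2, 0.0, -1.5]
width: 0.0115
gripper_force: 29.9
```

```bash
python3 -m creep '[[[0.5,0,0,-0.7,0,0,0],[0.5,0,0,-2,0,0,0],[0.5,0,0,-4,0,0,0],[0.5,0,0,-7,0,0,0],[0.5,0,0,-10,0,0,0],[0.5,0,0,-12.5,0,0,0],[0.5,0,0,-14,0,0,0],[0.5,0,0,-14,0,0,0],[0.5,0,0,-14,0,0,0]]]'; python3 - <<'E'
from h import *
row((.4960,.130,.27),np.pi/2+.09-np.pi)
s=grab_frame("side")
cv2.imwrite("pics/b.png",cv2.resize(s[60:260,200:360],(640,800))[:600])
E
```

```text
t: 5.08
eef_pos: [0.5361, -0.1334, 0.2669]
ee_rot: [-3.14, -0.001, -2.742]
force: [1.4, 0.1, -3.1]
width: 0.0116
gripper_force: 29.9
row [-6.55 25.83 -0.35] [-0.    -0.002 -1.261] t 5.075 F [ 1.4  0.1 -3.1] w 0.011582389251036301
```

View pics/b.png

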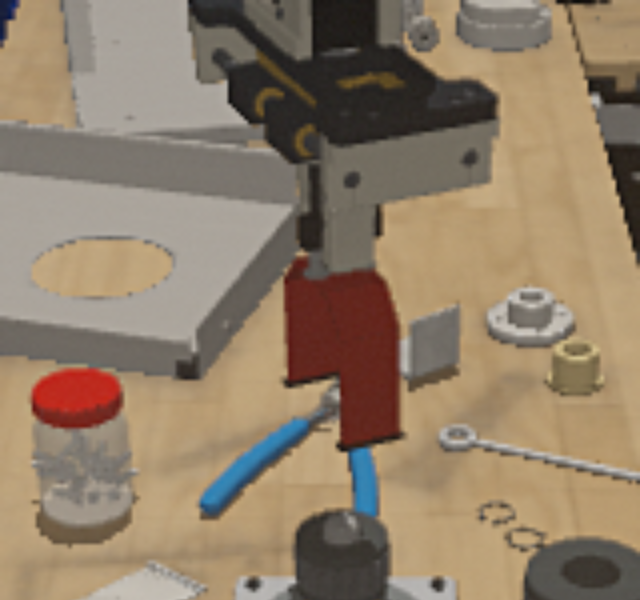

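The guard is held upright and clear of the head, with its feet near crop (290,385) and (370,440). The collar and spindle now show at about (340,550).

```bash
python3 -m creep '[[[0.5,-0.4,1.5,-0.3,0,0,-0.07],[0.5,-1,4,-0.35,0,0,-0.18],[0.5,-1.9,7.5,-0.35,0,0,-0.34],[0.5,-2.8,11,-0.35,0,0,-0.5],[0.5,-3.7,14.5,-0.35,0,0,-0.66],[0.5,-4.6,18,-0.35,0,0,-0.84],[0.5,-5.4,21.5,-0.35,0,0,-1.02],[0.5,-6.1,24,-0.35,0,0,-1.16],[0.5,-6.45,25.4,-0.35,0,0,-1.24],[0.5,-6.55,25.83,-0.35,0,0,-1.261],[0.5,-6.55,25.83,-0.35,0,0,-1.261],[0.5,-6.55,25.83,-0.35,0,0,-1.261],[0.5,-6.55,25.83,-0.35,0,0,-1.261],[0.5,-6.55,25.83,-0.35,0,0,-1.261]]]'; python3 - <<'E'
from h import *
row((.4960,.130,.172),np.pi/2+.09-np.pi)
s,t=grab_frame("side"),grab_frame("top")
r=lambda i:cv2.resize(i,(400,400),interpolation=cv2.INTER_CUBIC)
cv2.imwrite("pics/c.png",np.hstack([r(s[170:370,230:430]),r(t[180:320,110:250])]))
E
```

```text
t: 6.88
eef_pos: [0.4965, 0.1295, 0.2709]
ee_rot: [-3.141, -0.002, -1.482]
force: [0.3, -0.3, -1.5]
width: 0.0116
gripper_force: 29.9
row [-0.07  0.05  9.89] [-0.001 -0.002 -0.001] t 6.875 F [ 0.3 -0.3 -1.5] w 0.0115864509755043
```

View pics/c.png

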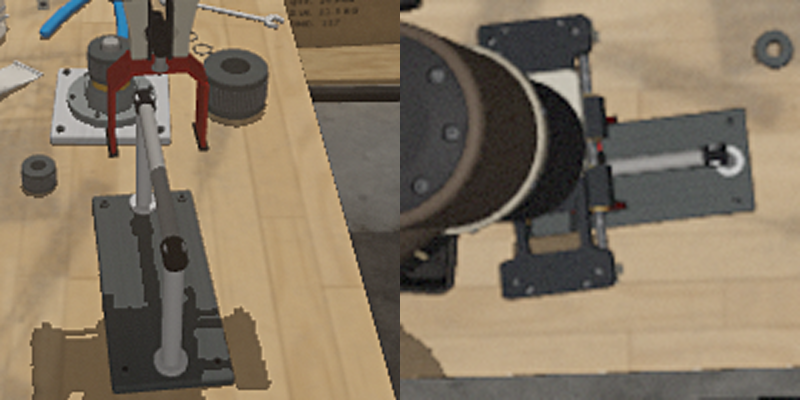

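The guard is aligned with the bar: its legs show at crop (113,120) and (205,115), on either side of the bar at about (150,130). I lower it now.

```bash
python3 -m creep '[[[0.5,-0.07,0.05,1.5,0,0,0],[0.5,-0.07,0.05,3.5,0,0,0],[0.5,-0.07,0.05,5.5,0,0,0],[0.5,-0.07,0.05,7.5,0,0,0],[0.5,-0.07,0.05,9,0,0,0],[0.5,-0.07,0.05,9.4,0,0,0],[0.5,-0.07,0.05,9.6,0,0,0],[0.5,-0.07,0.05,9.6,0,0,0]]]'; python3 -m creep '[[[0.5,0,0,0.1,0,0,0],[0.5,0,0,0.2,0,0,0],[0.5,0,0,0.2,0,0,0]]]'
```

```text
t: 7.98
eef_pos: [0.4962, 0.1305, 0.1753]
ee_rot: [-3.14, -0.002, -1.481]
force: [1.0, -0.3, -1.8]
width: 0.012
gripper_force: 29.9
t: 8.35
eef_pos: [0.496, 0.1304, 0.1729]
ee_rot: [-3.141, -0.002, -1.481]
force: [-1.5, 0.4, -1.2]
width: 0.0119
gripper_force: 29.9
```

```bash
python3 -m creep '[[[0.5,0,0,0.08,0,0,0],[0.5,0,0,0.15,0,0,0],[0.5,0,0,0.15,0,0,0]]]'; python3 -m creep '[[[0.5,0,0,0.08,0,0,0],[0.5,0,0,0.15,0,0,0],[0.5,0,0,0.15,0,0,0]]]'
```

```text
t: 8.72
eef_pos: [0.496, 0.1304, 0.1715]
ee_rot: [-3.141, -0.002, -1.481]
force: [-1.3, -0.3, 1.4]
width: 0.0117
gripper_force: 29.9
t: 9.1
eef_pos: [0.4961, 0.1304, 0.1714]
ee_rot: [-3.14, -0.002, -1.48]
force: [-6.2, -0.1, 13.3]
width: 0.0116
gripper_force: 29.9
```

```bash
python3 -m creep '[[[0.5,0,0,-0.12,0,0,0],[0.5,0,0,-0.12,0,0,0],[1.6,0,0,-0.12,0,0,0],[2.5,0,0,-0.12,0,0,0],[3.5,0,0,-0.12,0,0,0],[5,0,0,-0.12,0,0,0],[6,0,0,-0.12,0,0,0],[6,0,0,-0.12,0,0,0],[6,0,0,-1,0,0,0],[6,0,0,-3,0,0,0],[6,0,0,-6,0,0,0],[6,0,0,-9,0,0,0],[6,0,0,-9,0,0,0]]]'; python3 - <<'E'
from h import *
s,t=grab_frame("side"),grab_frame("top")
r=lambda i:cv2.resize(i,(400,400),interpolation=cv2.INTER_CUBIC)
cv2.imwrite("pics/d.png",np.hstack([r(s[170:330,230:390]),r(s[175:235,255:315])]))
E
```

```text
t: 10.72
eef_pos: [0.4971, 0.1311, 0.263]
ee_rot: [-3.136, 0.0, -1.48]
force: [0.3, -0.2, -1.1]
width: 0.0599
gripper_force: 0.0
```

View pics/d.png

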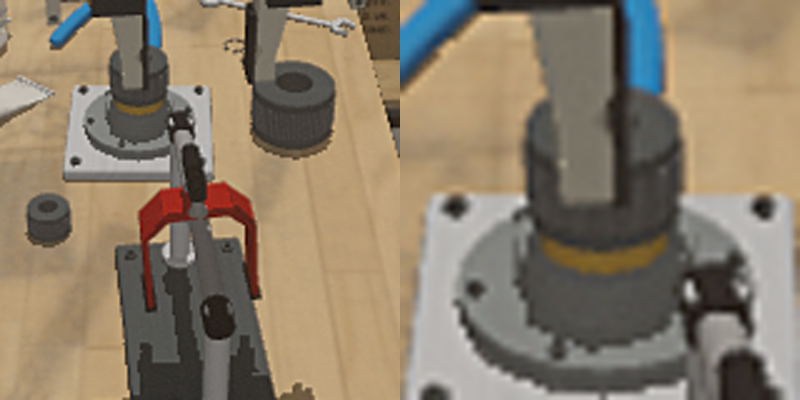

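The guard hangs astride the bar on its own: its web is at crop (200,200) and its legs end at (150,305) and (255,295). The collar is now uncovered and its top is centred near side pixel (286,194.5). Now I measure the collar axis.

```bash
python3 - <<'E'
from h import *
t=grab_frame("top");s=grab_frame("side")
pl=np.zeros(t.shape[:2],np.uint8);pl[196:250,260:316]=(t.min(2)>140)[196:250,260:316]
c=max(cv2.findContours(pl,0,1)[0],key=cv2.contourArea);rp=cv2.minAreaRect(c);print("plate",rp,onz("top",*rp[0],.012).round(4))
dk=np.zeros_like(pl);dk[200:246,264:312]=((t.max(2)<85))[200:246,264:312]
c=max(cv2.findContours(dk,0,1)[0],key=cv2.contourArea);e=cv2.minEnclosingCircle(c);print("collar?",e,cv2.contourArea(c),onz("top",*e[0],.084).round(4))
for y in range(208,240,3): print(y,"".join(f"{v:4d}" for v in t[y,268:310:2].max(1)))
x=s[190:215,268:304].max(2)
for y in range(188,206,3): print(y,"".join(f"{v:4d}" for v in s[y,268:306:2].max(1)))
print("side collar",onz("side",286,194.5,.084).round(4),tri(("top",*e[0]),("side",286,194.5)))
E
```

```text
plate ((287.4999694824219, 222.5), (46.99999237060547, 46.99999237060547), 0.0) [ 0.5375 -0.1362  0.012 ]
collar? ((283.69378662109375, 222.65504455566406), 10.360076904296875) 78.5 [ 0.5325 -0.1237  0.084 ]
208  199 199 200 189 150 143 143 145 147 146 145 148 143 144 143 147 201 201 201 200 200
211  198 198 187 136 144 143 144 144 135 101 106 122 136 145 143 103  93 178 204 202 203
214  203 192 133 143 147  77  72  91  85  88  88  90  91  82 126 147 146 144 192 203 201
217  203 118  80 137  81  70  83  94  87  85 122 103  86  93  90 136 146 143 147 205 203
220  203 134 138  74  79  75  90  96  72 172 173 176 108  93  95 121 143 143 142 196 200
223  180 134 146  78  69  70  91  92  75 116 162 144  82  92  91 110 145 146 143 188 201
226  206 127 145  92  81  74  59  91  85  91  89  92  92  85 105 133 146 135 139 195 205
229  199 155 144 145 111  79  72  64  80  89  90  82  88 118 135 148 144 137 151 205 204
232  201 203 119 133 126 146 129 114 122 129 130 138 138 136 144 148 145 152 199 201 201
235  203 202 204 111 145 146 144 141 144 145 147 142 148 143 145 144 156 206 204 203 205
238  204 202 203 205 187 159 139 146 144 146 148  69 132 142 167 204 208 207 207 207 207
188  183 182 186 187 191 118 122 120 122 124  53  68 157 103 196 193 192 192 192
191  178 180 186 167  79 100 121 121 122 123  43  57  87  81 166 194 193 193 192
194  171 174 183  69  87  87 124 124 121 103  40  59  85  85  99 197 189 193 192
197  160 158 166  51  82  85 126 121 121 124  46  60  86  77  59 196 187 192 194
200  173 178 187  57  65  55 122 120 121 124  53  50  55  93  68 200 190 192 191
203  172 178 184  55  67  65 117 123 122 123  78  53  66  74  65 200 192 193 193
side collar [ 0.5338 -0.1287  0.084 ] (array([ 0.53300339, -0.1236353 ,  0.08730485]), np.float64(0.0014873750571425175))
```

```bash
python3 - <<'E'
from h import *
t=grab_frame("top").max(2).astype(float)
w=np.clip(t[214:227,281:297]-95,0,75);w[w<8]=0
yy,xx=np.mgrid[214:227,281:297];u,v=(w*xx).sum()/w.sum(),(w*yy).sum()/w.sum();print(w.astype(int));print(u,v,onz("top",u,v,.092).round(4),w.sum()/75)
row((.5365,-.135,.16),-2.741)
E
```

```text
[[ 0  0  0  0  0  0  0  0  0  0  0  0  0  0  8 33]
 [ 0  0  0  0  0  0  0  0  0  0  0  0  0  0  0 10]
 [ 0  0  0  0  0  0  0  0  0  0  0  0  0  0  0  0]
 [ 0  0  0  0  0  0  9 26 26  0  0  0  0  0  0  0]
 [ 0  0  0  0  0 40 66 75 75 60  0  0  0  0  0  0]
 [ 0  0  0  0 16 72 75 75 75 75 49  0  0  0  0  0]
 [ 0  0  0  0 35 75 75 75 75 75 69 12  0  0  0  0]
 [ 0  0  0  0 33 75 75 75 75 75 62  0  0  0  0  0]
 [ 0  0  0  0  8 61 75 75 75 75 48  0  0  0  0  0]
 [ 0  0  0  0  0 18 56 67 64 46 10  0  0  0  0  0]
 [ 0  0  0  0  0  0  0  9  0  0  0  0  0  0  0  0]
 [ 0  0  0  0  0  0  0  0  0  0  0  0  0  0  0  0]
 [ 0  0  0  0  0  0  0  0  0  0  0  0  0  0  0 13]]
288.45684877276324 220.25851148060175 [ 0.5378 -0.1359  0.092 ] 33.68
row [26.76 -1.71  9.98] [-1.00e-03 -3.00e-03  1.26e+00] t 10.975 F [-0.2 -0.7 -0.3] w 0.05989408397607382
```

```bash
python3 -m creep '[[[8.7,2,-0.2,0,0,0,0.15],[8.7,5,-0.4,0,0,0,0.33],[8.7,8,-0.6,0,0,0,0.51],[8.7,12,-0.8,0,0,0,0.69],[8.7,16,-1,1,0,0,0.87],[8.7,20,-1.3,3,0,0,1.05],[8.7,23,-1.6,5,0,0,1.23],[8.7,25,-1.7,7,0,0,1.41],[8.7,26.5,-1.7,9,0,0,1.59],[8.7,26.76,-1.7,10,0,0,1.75],[8.7,26.76,-1.7,10,0,0,1.82],[8.7,26.76,-1.7,10,0,0,1.82],[8.7,26.76,-1.7,10,0,0,1.82],[8.7,26.76,-1.7,10,0,0,1.82]]]' 10; python3 -c "
from h import *
row((.537,-.135,.0765),-3.3);print(get_state()['q'])"
```

```text
t: 12.72
eef_pos: [0.537, -0.1345, 0.1604]
ee_rot: [-3.14, 0.001, 2.984]
force: [-0.2, 0.3, -0.3]
width: 0.087
gripper_force: 0.0
row [-0.   -0.03  8.39] [-0.002  0.001  0.   ] t 12.725 F [-0.2  0.3 -0.3] w 0.08702240663541397
[ 0.10965266  0.23170814 -0.37683845  0.00236437 -0.96162043 -1.83987923]
```

```bash
python3 -m creep '[[[8.7,0,-0.03,2,0,0,0],[8.7,0,-0.03,4.5,0,0,0],[8.7,0,-0.03,6.5,0,0,0],[8.7,0,-0.03,7.8,0,0,0],[8.7,0,-0.03,8.39,0,0,0],[8.7,0,-0.03,8.39,0,0,0],[5,0,-0.03,8.39,0,0,0],[4.5,0,-0.03,8.39,0,0,0],[4.5,0,-0.03,8.39,0,0,0],[4.5,0,-0.03,8.39,0,0,0],[4.5,0,-0.03,8.39,0,0,0],[4.5,0,-0.03,8.39,0,0,0]]]' 8
```

```text
t: 14.22
eef_pos: [0.537, -0.1351, 0.0766]
ee_rot: [-3.14, 0.001, 2.983]
force: [-0.7, -1.2, 2.2]
width: 0.0515
gripper_force: 8.0
```

```bash
python3 -m creep '[[[4,0,0,0,0,0,0],[4,0,0,0,0,0,0],[4,0,0,0.1,0,0,0],[4,0,0,0.2,0,0,0],[4,0,0,0.25,0,0,0],[4,0,0,0.25,0,0,0]]]' 45; python3 -m creep '[[[4,0,0,0,0,0,-0.06],[4,0,0,0,0,0,-0.12],[4,0,0,0,0,0,-0.18],[4,0,0,0,0,0,-0.24],[4,0,0,0,0,0,-0.24]]]'; python3 -c "
from h import *
print(get_state()['moment'])"
```

```text
t: 14.98
eef_pos: [0.5371, -0.1351, 0.074]
ee_rot: [-3.14, 0.001, 2.983]
force: [-0.8, 0.0, 4.0]
width: 0.0516
gripper_force: 45.0
t: 15.6
eef_pos: [0.5374, -0.1351, 0.0742]
ee_rot: [-3.14, 0.001, -3.061]
force: [0.1, -0.2, 4.0]
width: 0.0513
gripper_force: 45.0
[ 0.07651387 -0.0309246   0.08963489]
```

```bash
python3 -m creep '[[[4,0,0,0.1,0,0,0],[4,0,0,0.2,0,0,0],[4,0,0,0.2,0,0,0]]]'; python3 -m creep '[[[4,0,0,0.1,0,0,0],[4,0,0,0.2,0,0,0],[4,0,0,0.2,0,0,0]]]'; python3 -c "
from h import *
print(get_state()['moment'])"
```

```text
t: 15.98
eef_pos: [0.5374, -0.1351, 0.0722]
ee_rot: [-3.14, 0.001, -3.062]
force: [-0.1, 0.0, 6.5]
width: 0.0514
gripper_force: 45.0
t: 16.35
eef_pos: [0.5374, -0.1351, 0.0703]
ee_rot: [-3.139, 0.001, -3.062]
force: [-1.0, 0.9, 7.2]
width: 0.0515
gripper_force: 45.0
[0.17993521 0.22391083 0.03147217]
```

```bash
cat > br.py <<'E'
from h import *
s=grab_frame("side").astype(int); a=s[195:225,270:303]; m=(a[...,2]-a[...,0]>45); print("brass now",m.sum(),m.sum(0))
s=cv2.imread("pics/side0.png").astype(int)[195:225,270:303]; m=(s[...,2]-s[...,0]>45)&(s[...,1]>70);print("start(part hidden)",m.sum(),m.sum(0))
E
python3 br.py; python3 -m creep '[[[4,0,0,0.1,0,0,0],[4,0,0,0.2,0,0,0],[4,0,0,0.2,0,0,0]]]'; python3 br.py
```

```text
brass now 5 [0 0 0 0 0 0 0 0 0 0 0 0 0 0 0 0 0 0 0 0 0 0 0 0 0 0 0 0 1 1 1 1 1]
start(part hidden) 91 [9 9 9 0 0 0 0 3 2 3 3 2 3 3 3 3 0 0 0 0 0 0 0 0 0 0 0 0 3 9 9 9 9]
t: 16.77
eef_pos: [0.5374, -0.1351, 0.0684]
ee_rot: [-3.139, 0.001, -3.062]
force: [-1.1, 0.2, 9.0]
width: 0.0516
gripper_force: 45.0
brass now 1 [0 0 0 0 0 0 0 0 0 0 0 0 0 0 0 0 0 0 0 0 0 0 0 0 0 0 0 0 0 0 0 0 1]
start(part hidden) 91 [9 9 9 0 0 0 0 3 2 3 3 2 3 3 3 3 0 0 0 0 0 0 0 0 0 0 0 0 3 9 9 9 9]
```

```bash
python3 - <<'E'
from h import *
s,t=grab_frame("side"),grab_frame("top")
r=lambda i:cv2.resize(i,(400,400),interpolation=cv2.INTER_CUBIC)
cv2.imwrite("pics/e.png",np.hstack([r(s[180:230,260:310]),r(s[170:330,230:390])]))
E
```

```text
(no output)
```

View pics/e.png

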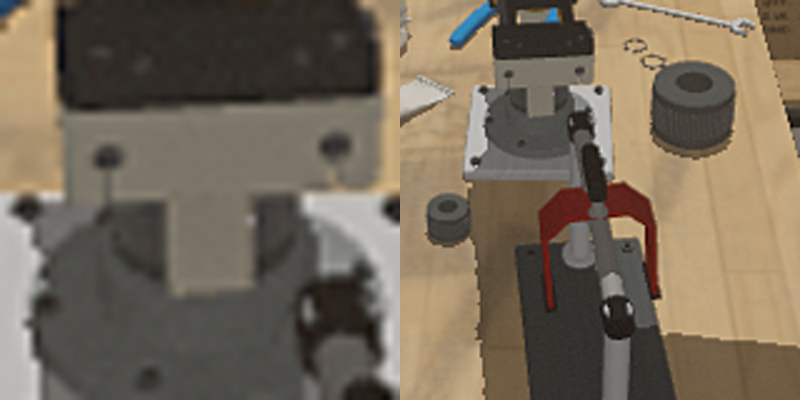

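No brass sleeve shows between the collar (crop (140,250)) and the hub any more, so the collar is going down over the pin. The guard still hangs astride the bar. I continue until it meets the rim.

```bash
python3 -m creep '[[[4,0,0,0.1,0,0,0],[4,0,0,0.15,0,0,0],[4,0,0,0.15,0,0,0]]]'; python3 -m creep '[[[4,0,0,0.1,0,0,0],[4,0,0,0.1,0,0,0],[4,0,0,0.1,0,0,0]]]';  python3 -m creep '[[[4,0,0,0.1,0,0,0],[4,0,0,0.1,0,0,0],[4,0,0,0.1,0,0,0]]]'
```

```text
t: 17.3
eef_pos: [0.5374, -0.1351, 0.067]
ee_rot: [-3.139, 0.001, -3.062]
force: [-0.9, 0.8, 9.7]
width: 0.0517
gripper_force: 45.0
t: 17.68
eef_pos: [0.5374, -0.1351, 0.0666]
ee_rot: [-3.139, 0.002, -3.062]
force: [-2.6, 1.6, 14.5]
width: 0.0517
gripper_force: 45.0
t: 18.05
eef_pos: [0.5374, -0.1351, 0.0665]
ee_rot: [-3.139, 0.002, -3.062]
force: [-6.5, 3.3, 23.8]
width: 0.0512
gripper_force: 45.0
```

```bash
python3 -m creep '[[[4,0,0,0,0,0,0],[4,0,0,0,0,0,0],[4,0,0,0,0,0,0]]]' && python3 -c "
from station import *
print(job_done())"
```

```text
t: 18.42
eef_pos: [0.5375, -0.1351, 0.0666]
ee_rot: [-3.139, 0.002, -3.062]
force: [-7.5, 2.8, 24.1]
width: 0.0518
gripper_force: 45.0
the job is handed in; nothing more can be done
None
```

I handed the job in at 18.4 s: the guard hung free astride the bar when last pictured (16.8 s), and the collar, 10 mm down and hard against the hub, is still gripped and pressed there with about 24 N.

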